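# Open a tight square jar in the jar grip

### The arm

A 6-joint arm with a two-finger parallel gripper is mounted at the origin on a cart in front of the work surface, level with it; the furniture and walls round the work are solid. World frame = base frame: x ahead of the robot, y to its left, z up, the work surface at z = 0. Lengths are in mm, angles in rad, forces in N, time in s.
With the tool pointing down it reaches from about 350 to 925 mm from the base axis. Payload 6.4 kg.
Tool frame: the origin (TCP) lies on the centre line of the jaws, within the pads' length; the fingertips stand 14 mm ahead of it and the grasp point (between the pads) lies 5 mm behind it; z points along the fingers, y is the line along which they close (so a half turn about z gives the same grasp; the last joint's range is limited). The gripper opens to 94 mm and grips with 3 to 60 N. Pads are 16 mm wide; open, the fingers measure 119 mm over their backs; the gripper's body (75 mm by 177 mm) begins 78 mm behind the grasp point.
Start: joints at [1.084, 0.245, 1.558, -0, 1.339, -0.174], TCP at [200.018, 618.471, 219.455] pointing down, gripper open.
Joint ranges: [-3.13, 3.13], [-1.02, 2.26], [0.13, 2.54], [-0.95, 4.09], [0.21, 2.88], [-2.74, 2.74]. Speed limits (rad/s): [2.57, 2.57, 3.14, 3.14, 3.14, 3.14].

### API

Orientations are given as a unit quaternion [w, x, y, z].
In Python, from plant import robot, eyes gives the robot as it stands.
- The arm moves only by the tool carry_out, never from a script. Its argument "motion" is a list that holds one entry, the list of rows, each a list of 6 numbers: the shift along the tool's x, y, z in mm, then the turn, a rotation vector about the tool's x, y, z in rad. In form: [[[x, y, z, rx, ry, rz], ...]]. A call has 1 to 12 rows; each row is the pose to reach, as a shift and turn from the pose commanded when the call began, along the tool's axes at that moment; what a row does not reach only later rows make up. A row lasts 1/8 s, in which the tool goes at most 62.5 mm and 10.7 degrees, less where a joint would pass 70% of its speed; a pose out of reach is approached as far as the arm can. A call with a gripper value outside its range is refused whole. "gripper" is the opening, from -1 (shut) to 1 (fully open), so that 0 is half open, set as the call begins (left out, the last holds). The fingers move at their own pace and stop on an object; "grip_force" is the grip in N (left out, the last holds). Time passes only in rows, so rows that repeat a pose let the fingers close. It gives the time, the measured TCP pose, the force, the opening and the grip force at its end, in the units of the state.
- robot.get_obs(): the state, without advancing time (a new reading comes with each control period).
- eyes.grab_frame(name): name is "scene" or "side" or "wrist"; returns a dict with "pixels" (420x560x3 uint8, red, green, blue), "depth" (420x560 float32, mm along the optical axis (not along the pixel's ray), 0 where there is no reading), "fx", "fy", "cx", "cy" (pixels), "pose" (4x4, takes a point from camera to world coordinates). Camera axes: x right, y down, z forward; pixel columns grow to the right and rows downward; lengths in mm; the calibration is good to about 2 mm. A picture is of the moment at which its call begins.
- robot.sign_off(): hands the job in; it is judged then, once.
Trained networks look in a picture, given as the dict that the camera call returned (one of the last four; its "shot" number tells which), for a name from the list of things; names that differ only in an ending like _2 or _b are one class to them, and where a whole thing is asked for, a point or a joint stands for the part that bears it (a point fixed in the world has none). Each returns a list of dicts, best first, with "confidence" (0 to 1); they miss things now and then, are a little off and sometimes report something else, mostly with a low value. They report only what shows in the picture. A call takes as long as a camera call. They do not tell look-alikes from the thing itself.
- eyes.trace(picture, name): "pixels" (420x560 bool, what is visible of it).
- eyes.pinpoint(picture, name): "xyz" ([x, y, z] in mm, in the coordinates of the camera as it stood for that picture, good to about 4 mm: a listed point, or the origin of a listed thing).
The state is a dict: "time": time; "joint_positions": joint angles; "qd": joint speeds; "joint_torque": joint torques, N m; "tool_pos": TCP position; "eef_rot": TCP orientation; "ft_force": force on the tool from outside, world axes, zero at the start; "moment": the same for the moment, N m; "gripper_width": finger opening in mm; "gripper_force": force on a finger pad.
Only numpy, scipy, OpenCV 4.12 (cv2) and the standard library are available. Lean on these libraries where they do the work, as an engineer would, in place of code of your own. Each camera call takes 0.05 s, during which the arm holds its last target. There are 200 camera calls.

### The job

Stand the square white jar, its lid still tight, fully home and upright in the square recess of the raised wooden jar grip, which stops it from turning. Unscrew the lid (counterclockwise from above, about a fifth of a turn), stop turning once its threads are free, lift it straight off and finish while still holding it, level, about 2 cm above the jar's mouth: the program ends with the lid in the gripper and the jar standing in the grip. Leave the other things on the worktop alone.

Things in the scene. Friction and masses are not known exactly. Their poses are not given: they have to be found in the camera images.
- jar: square white ceramic jar, 58x58 mm; square body 60 mm high with flat shoulder, then a round threaded neck. Loose, 0.24 to 0.34 kg; the lid is tight enough to carry it by. Origin: centre of its underside; z up, x and y square to the sides. All four sides are alike: it fits the recess in any of four yaws.
- lid: round metal screw lid with fine ribs, 58 mm across, 23 high, 80 g; origin: centre of its lower edge, z up. Screwed on, its lower edge is 62 mm above the jar's underside (2 mm above the shoulder), its top 85 mm. Tight: takes 0.25 to 0.55 N m and a firm grip (30 N or more), so an unbraced jar turns with it; it rises up to 1.5 mm while unscrewing, cannot be lifted before it is free.
- lid_mark (a point): top edge of the lid, 29 mm out along the lid's x axis, 23 mm above its lower edge; a short raised bar points to it. Angle of the lid's x axis from the jar's x axis, counterclockwise from above: screwed on -0.08 to 0.10 rad; threads free from about 1.0 rad; at about 1.6 rad the lugs meet a stop. In between the lid lifts straight off.
- jar_rim (a point): centre of the jar's mouth at the top of the rubber seal on its rim, 82 mm above the jar's underside
- grip_block: jar grip, fixed to the worktop: a wooden tray 98x98 mm on a short column and round suction foot; its top face is 65 mm above the worktop, with a square recess 61.5x61.5 mm, 20 mm deep, 3 mm chamfer at its mouth. Origin: centre of the foot on the worktop; z up, x and y square to the recess
- block_floor (a point): centre of the recess floor, 45 mm above the worktop; axes as the jar grip's. A jar fully home has its underside here.
- tin: flat round food tin, 86 mm across, 40 mm high; bystander, origin at the centre of its underside
- small_jar: small ROUND clear glass jar with a metal lid, 56 mm across and 65 mm high (not the jar of the task); bystander, origin at the centre of its underside
- mug: striped mug with a handle, 80x115x102 mm; bystander, origin at the centre of its underside
- spice: tall round spice jar with a flat cap, 42 mm across, 106 mm high; bystander, origin at the centre of its underside
- shaker: small shaker with a domed top, 44 mm across, 90 mm high; bystander, origin at the centre of its underside
- teaspoon: teaspoon 132 mm long, lying on the worktop; bystander, origin at the centre of its underside
There are look-alikes about, which are no part of the job. Of the things that look like the lid, the smaller one is meant.

How it is judged:
By the outcome, as a careful person would: the job done as asked, in the order asked, and still so for the second after the job is handed in, while the arm keeps its last pose, push and grip.
It also fails if it takes over 58 s, if anything falls off the work surface, if the arm or the gripper's body presses on something with over 40 N, if the wrist force passes 120 N, or if a joint passes its speed limit or range.

## Working session

There is one attempt and no reset: what is moved stays moved. The work goes in short steps, Python scripts to look and compute and a tool call to move; the robot and the scene stay as the last step left them, time stands still between calls to the robot, and variables do not carry over. Pictures are saved under pics/ and viewed, at most 10 in all, crops included, and the job is handed in when it is done.

Besides the shell and the picture viewer there is one more tool, called after "Call:" as name(argument=value, ...) on one line, values as JSON. carry_out: Moves the arm, as the interface text tells. Its arguments: {"type":"object","properties":{"motion":{"type":"array","items":{"type":"array","items":{"type":"array","items":{"type":"number"}}}},"gripper":{"type":"number"},"grip_force":{"type":"number"}},"required":["motion"]}

```bash
mkdir -p pics; ls; cat > h.py <<'E'
import numpy as np, cv2
from plant import robot, eyes
from scipy.spatial.transform import Rotation as R
def grab(n,fn=None):
    p=eyes.grab_frame(n)
    if fn: cv2.imwrite('pics/'+fn,p['pixels'][:,:,::-1])
    return p
def w(p,x): return (np.array(p['pose'])@np.append(x,1))[:3]
def px(p,x):
    c=np.linalg.inv(p['pose'])@np.append(x,1); return np.array([p['fx']*c[0]/c[2]+p['cx'],p['fy']*c[1]/c[2]+p['cy']])
def cloud(p,m=None):
    d=p['depth']; v,u=np.nonzero((d>0)&(m if m is not None else True)); z=d[v,u]
    c=np.c_[(u-p['cx'])/p['fx']*z,(v-p['cy'])/p['fy']*z,z]
    P=np.array(p['pose']); return c@P[:3,:3].T+P[:3,3],u,v
def find(p,names):
    for n in names:
        for r in eyes.pinpoint(p,n)[:4]:
            q=w(p,r['xyz']); print(n,q.round(0),px(p,q).round(0),round(r['confidence'],2))
E
python3 - <<'E'
from h import *
for n in('scene','side'):
    p=grab(n,n+'0.png'); print(n); find(p,['jar','lid','lid_mark','grip_block','block_floor','tin','small_jar','mug','spice','shaker','teaspoon'])
o=robot.get_obs(); print(o)
E
```

```text
pics
scene
jar [461. 163.   2.] [235. 211.] 0.66
lid [471. 271.  -1.] [224. 196.] 0.46
lid_mark [484. 231.  32.] [233. 191.] 0.67
lid_mark [486. 174.  83.] [241. 184.] 0.65
grip_block [ 423. -199.    6.] [288. 284.] 0.95
block_floor [ 427. -193.   45.] [288. 268.] 0.93
tin [522. -10.   0.] [282. 234.] 0.65
small_jar [432.  18.  -1.] [248. 239.] 0.89
mug [436. 408.   3.] [199. 181.] 0.64
spice [567. 372.   1.] [238. 178.] 0.72
spice [458. 171.  87.] [232. 185.] 0.69
shaker [ 575. -344.    2.] [382. 302.] 0.96
teaspoon [629. 244.   2.] [271. 189.] 0.48
side
jar [459. 163.   3.] [299. 275.] 0.59
lid [463. 168.  65.] [298. 264.] 0.86
lid [473. 272.   2.] [287. 316.] 0.73
lid_mark [486. 172.  88.] [288. 258.] 0.65
grip_block [ 427. -198.   -2.] [328. 166.] 0.73
block_floor [ 427. -197.   43.] [329. 155.] 0.76
tin [529.  -7.   0.] [282. 215.] 0.67
small_jar [440. 406.   3.] [293. 376.] 0.67
small_jar [433.  11.   2.] [317. 225.] 0.63
mug [441. 405.   3.] [292. 375.] 0.89
spice [567. 369.  -1.] [238. 351.] 0.89
spice [459. 165.   1.] [299. 276.] 0.28
shaker [ 574. -345.    4.] [285. 123.] 0.69
teaspoon [633. 239.   1.] [222. 293.] 0.5
{'time': 1.2, 'joint_positions': array([ 1.08391641e+00,  2.45094777e-01,  1.55782455e+00,  3.86519141e-05,
        1.33870440e+00, -1.74088901e-01]), 'qd': array([ 5.03510232e-07, -1.70409877e-03,  9.55946428e-04,  6.13519502e-04,
        1.76016302e-03,  4.29292488e-04]), 'joint_torque': array([-6.31788789e-04, -4.15835381e+01, -3.14867699e+01,  6.83769118e-02,
        2.89579842e-02, -6.66163444e-07]), 'tool_pos': array([199.99305662, 618.46850122, 219.44538229]), 'eef_rot': array([-2.28315723e-05,  1.55763119e-01,  9.87794437e-01, -8.59269332e-06]), 'ft_force': array([-0.77345328, -0.37567746,  0.67733343]), 'moment': array([-0.00183797, -0.0255855 ,  0.03954327]), 'gripper_force': 0.0, 'gripper_width': 93.94998501096289}
```

```bash
python3 - <<'E'
import cv2,numpy as np
a=cv2.imread('pics/scene0.png')[150:340,150:420];b=cv2.imread('pics/side0.png')[90:410,150:400]
a=cv2.resize(a,(405,285));a=cv2.copyMakeBorder(a,0,195,0,0,cv2.BORDER_CONSTANT)
b=cv2.resize(b,(375,480));cv2.imwrite('pics/c0.png',np.hstack([a,b]))
E
```

```text
(no output)
```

View pics/c0.png

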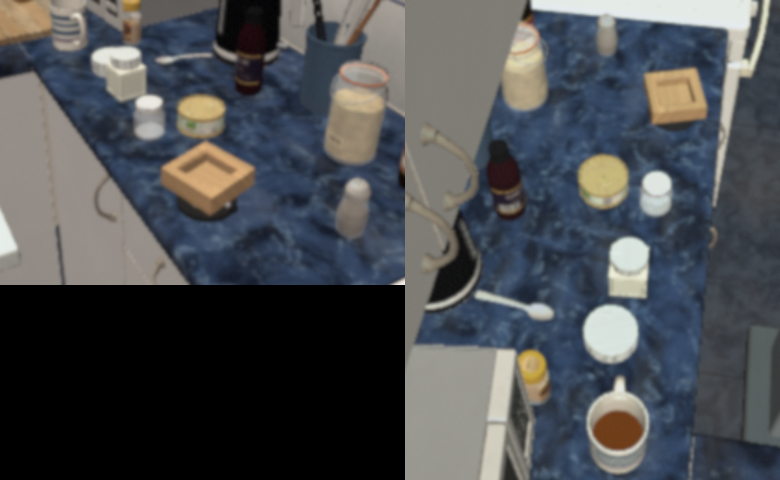

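The crop shows the square jar with its lid on at side px (299,265). A larger loose lid lies at (287,313), and the round glass jar with a metal lid is at (317,220). I choose the lid on the square jar (smaller than the loose one). Next I move above it to look closely.

Call:
carry_out(motion=[[[-386, -350, 0, 0, 0, 0], [-386, -350, 0, 0, 0, 0], [-386, -350, 0, 0, 0, 0], [-386, -350, 0, 0, 0, 0], [-386, -350, 0, 0, 0, 0], [-386, -350, 0, 0, 0, 0], [-386, -350, 0, 0, 0, 0], [-386, -350, 0, 0, 0, 0], [-386, -350, 0, 0, 0, 0], [-386, -350, 0, 0, 0, 0], [-386, -350, 0, 0, 0, 0]]])

```text
time: 2.58
tool_pos: [459.2, 167.4, 219.4]
eef_rot: [-0.0, 0.155, 0.988, 0.0]
ft_force: [-0.3, -0.7, -0.2]
gripper_width: 93.5
gripper_force: 0.0
```

```bash
python3 - <<'E'
from h import *
o=robot.get_obs(); print(o['tool_pos'],o['eef_rot'],o['time'],o['joint_positions'])
p=grab('wrist','w1.png'); print(np.array(p['pose']).round(2))
find(p,['jar','lid','lid_mark'])
c,u,v=cloud(p)
for lo,hi,s in((78,95,'lidtop'),(50,66,'shoulder')):
    m=(c[:,2]>lo)&(c[:,2]<hi)&(abs(c[:,0]-460)<60)&(abs(c[:,1]-165)<60); q=c[m]
    print(s,m.sum(),q[:,2].mean() if m.any() else 0)
    if m.sum()>20: print(cv2.minAreaRect(q[:,:2].astype(np.float32)),np.median(q[:,2]))
E
```

```text
[459.16797773 167.37860983 219.42954818] [-1.23326169e-04  1.55416052e-01  9.87849087e-01  1.29526649e-04] 2.575 [ 1.16895008e-01 -1.42526222e-01  1.96091773e+00  3.25877320e-04
  1.32336885e+00 -1.14188393e+00]
[[ 3.1000e-01  9.2000e-01  2.3000e-01  3.9219e+02]
 [ 9.5000e-01 -3.0000e-01 -7.0000e-02  1.8917e+02]
 [-0.0000e+00  2.4000e-01 -9.7000e-01  3.8458e+02]
 [ 0.0000e+00  0.0000e+00  0.0000e+00  1.0000e+00]]
lid [475. 267.  -0.] [359. 177.] 0.81
lid [460. 167.  62.] [279. 201.] 0.73
lid_mark [493. 235.  32.] [343. 204.] 0.76
lid_mark [488. 176.  87.] [296. 230.] 0.71
lidtop 2639 85.56596036605615
((458.4198913574219, 167.49908447265625), (57.867950439453125, 57.368473052978516), 71.37168884277344) 85.66635278335718
shoulder 467 59.291954611170134
((459.07427978515625, 167.0437774658203), (58.44181823730469, 57.88387680053711), 4.104534149169922) 59.70747261199887
```

View pics/w1.png

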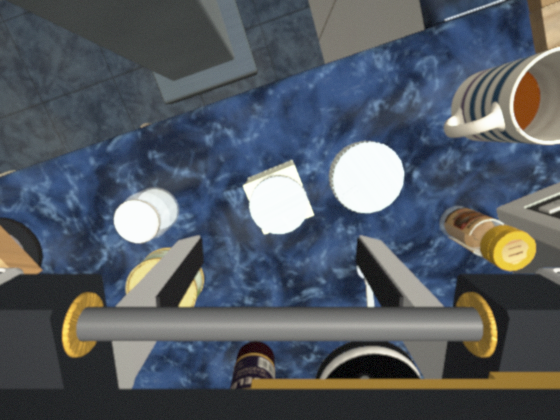

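The crop shows the white square jar with its round lid at (278,203), and the big loose lid at (367,177). I turn the tool about 90° clockwise so the last joint has room for unscrewing, and come down partway.

Call:
carry_out(motion=[[[0, 0, 10, 0, 0, 0.18], [0, 0, 20, 0, 0, 0.36], [0, 0, 30, 0, 0, 0.54], [0, 0, 40, 0, 0, 0.72], [0, 0, 45, 0, 0, 0.9], [0, 0, 50, 0, 0, 1.08], [0, 0, 60, 0, 0, 1.26], [0, 0, 60, 0, 0, 1.44], [0, 0, 60, 0, 0, 1.57], [0, 0, 60, 0, 0, 1.57], [0, 0, 60, 0, 0, 1.57]]])

```text
time: 4.15
tool_pos: [459.4, 167.0, 159.5]
eef_rot: [0.0, 0.808, 0.59, 0.0]
ft_force: [-0.1, 1.0, -0.9]
gripper_width: 93.7
gripper_force: 0.0
```

```bash
cat >> h.py <<'E'
from scipy.optimize import minimize
def rect(q):
    r=cv2.minAreaRect(q[:,:2].astype(np.float32)); return np.array(r[0]).round(1),np.array(r[1]).round(1),round((r[2]+45)%90-45,1)
E
python3 - <<'E'
from h import *
o=robot.get_obs(); print(o['tool_pos'],o['eef_rot'],o['time'],o['joint_positions'])
for n in ('wrist','side','scene'):
    p=grab(n,n+'2.png'); print(n); find(p,['lid_mark'])
    c,u,v=cloud(p)
    for lo,hi,s in((80,90,'lidtop'),(54,62,'shoulder'),(10,62,'body')):
        m=(c[:,2]>lo)&(c[:,2]<hi)&(np.hypot(c[:,0]-459,c[:,1]-167)<45); q=c[m]
        if m.sum()>20: print(s,m.sum(),rect(q),np.median(q[:,2]))
    # block
    m=(c[:,2]>60)&(c[:,2]<70)&(np.hypot(c[:,0]-427,c[:,1]+197)<85);q=c[m]
    if m.sum()>50: print('block',m.sum(),rect(q),np.median(q[:,2]))
E
```

```text
[459.44575989 167.00404691 159.48799612] [1.54721490e-05 8.07645435e-01 5.89668425e-01 1.63255105e-05] 4.15 [ 1.16227732e-01 -7.41027680e-02  2.01335539e+00 -1.16566549e-05
  1.20229638e+00  4.25731789e-01]
wrist
lid_mark [488. 172.  87.] [312. 207.] 0.93
lid_mark [486. 233.  29.] [285. 131.] 0.77
lidtop 3943 (array([459.7, 167.4]), array([57.6, 57.5]), 14.2) 85.6621541476743
shoulder 625 (array([459.6, 166.9]), array([58. , 58.3]), 4.4) 59.755999327466384
body 978 (array([459.6, 166.9]), array([58. , 58.4]), 4.4) 59.14392017332662
side
lid_mark [487. 240.  33.] [283. 296.] 0.9
lid_mark [487. 168.  89.] [287. 257.] 0.87
lidtop 444 (array([459.1, 168.6]), array([56.8, 56.8]), -16.4) 86.38815065166227
shoulder 96 (array([459.4, 169. ]), array([58. , 58.7]), 4.1) 59.9043692065714
body 316 (array([459.3, 169.4]), array([58. , 59.7]), 4.1) 42.16418975692852
scene
lid_mark [483. 173.  82.] [240. 184.] 0.82
lid_mark [485. 235.  34.] [232. 190.] 0.53
lidtop 180 (array([458.7, 166.1]), array([58.4, 54.8]), -24.5) 87.40285509490624
shoulder 87 (array([459. , 164.7]), array([59.7, 61.1]), 3.3) 59.641800828896294
body 419 (array([458.4, 164.8]), array([60.8, 61.2]), 3.8) 38.41305843658415
block 927 (array([ 424.7, -196. ]), array([100.4, 101.5]), 16.6) 66.18266669947218
```

View pics/wrist2.png

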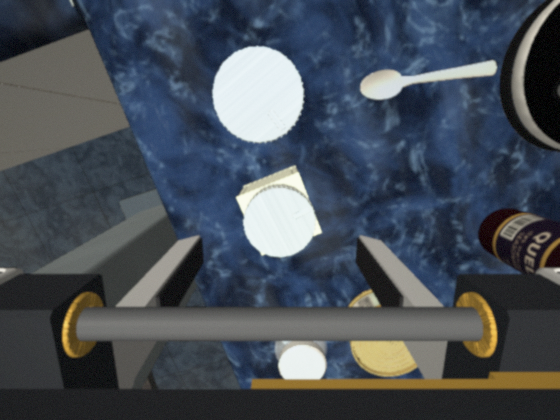

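The lid is centred between the fingers at (280,220), and the jar shoulder fit gives centre (459.5,167) and yaw 4.3°. The sizes match at 58×58. I descend so the fingertips stay about 3 mm above the shoulder.

Call:
carry_out(motion=[[[0, 0, 30, 0, 0, 0], [0, 0, 60, 0, 0, 0], [0, 0, 82, 0, 0, 0], [0, 0, 82, 0, 0, 0], [0, 0, 82, 0, 0, 0], [0, 0, 82, 0, 0, 0]]])

```text
time: 5.2
tool_pos: [460.5, 166.8, 78.7]
eef_rot: [0.001, 0.808, 0.589, 0.001]
ft_force: [-0.7, 0.7, -0.6]
gripper_width: 94.2
gripper_force: 0.0
```

Call:
carry_out(motion=[[[0, 0, 0, 0, 0, 0], [0, 0, 0, 0, 0, 0], [0, 0, 0, 0, 0, 0], [0, 0, 0, 0, 0, 0], [0, 0, 0, 0, 0, 0], [0, 0, 0, 0, 0, 0], [0, 0, 0, 0, 0, 0], [0, 0, 0, 0, 0, 0]]], gripper=-1, grip_force=50)

```text
time: 6.2
tool_pos: [459.5, 166.7, 77.5]
eef_rot: [-0.0, 0.808, 0.589, -0.0]
ft_force: [-1.5, 0.1, 1.6]
gripper_width: 57.4
gripper_force: 50.0
```

Call:
carry_out(motion=[[[0, 0, -10, 0, 0, 0], [0, 0, -30, 0, 0, 0], [0, 0, -55, 0, 0, 0], [0, 0, -80, 0, 0, 0], [0, 0, -100, 0, 0, 0], [0, 0, -112, 0, 0, 0], [0, 0, -112, 0, 0, 0]]])

```text
time: 7.08
tool_pos: [459.9, 166.7, 190.0]
eef_rot: [0.0, 0.808, 0.589, 0.001]
ft_force: [-0.4, 0.4, -3.4]
gripper_width: 57.2
gripper_force: 50.0
```

Call:
carry_out(motion=[[[-10, 2, 0, 0, 0, 0], [-40, 9, 0, 0, 0, 0], [-85, 20, 0, 0, 0, 0], [-135, 32, 0, 0, 0, 0], [-190, 45, 0, 0, 0, 0], [-245, 58, 0, 0, 0, 0], [-300, 71, 0, 0, 0, 0], [-350, 83, 0, 0, 0, 0], [-400, 95, 0, 0, 0, 0], [-445, 105, 0, 0, 0, 0], [-475, 112, 0, 0, 0, 0], [-485, 114, 0, 0, 0, 0]]])

```text
time: 8.57
tool_pos: [418.0, -331.2, 188.3]
eef_rot: [-0.001, 0.809, 0.588, -0.0]
ft_force: [0.2, 0.0, -4.0]
gripper_width: 57.3
gripper_force: 50.0
```

Call:
carry_out(motion=[[[0, 0, 0, 0, 0, 0], [0, 0, 0, 0, 0, 0], [0, 0, 0, 0, 0, 0]]])

```text
time: 8.95
tool_pos: [419.4, -328.9, 189.4]
eef_rot: [-0.0, 0.808, 0.589, 0.0]
ft_force: [0.1, 0.6, -3.1]
gripper_width: 57.3
gripper_force: 50.0
```

```bash
python3 - <<'E'
from h import *
o=robot.get_obs(); T=o['tool_pos'];print(T,o['eef_rot'],o['time'],o['joint_positions'],o['gripper_width'])
for n in ('wrist','side','scene'):
    p=grab(n,n+'3.png'); print(n); find(p,['block_floor','lid_mark','jar'])
    c,u,v=cloud(p)
    m=(c[:,2]>60)&(c[:,2]<71)&(np.hypot(c[:,0]-427,c[:,1]+197)<85);q=c[m]
    if m.sum()>50:
        print('block',m.sum(),rect(q),np.median(q[:,2]))
        # recess: hole hull from rim points inside
    m=(c[:,2]>40)&(c[:,2]<50)&(np.hypot(c[:,0]-427,c[:,1]+197)<40);q=c[m]
    if m.sum()>50: print('floor',m.sum(),rect(q),np.median(q[:,2]))
    h=T[2]-77.5+60
    m=(abs(c[:,2]-h+1)<4)&(np.hypot(c[:,0]-T[0],c[:,1]-T[1])<45);q=c[m]
    if m.sum()>20: print('shoulder',m.sum(),rect(q),np.median(q[:,2])-h)
    m=(c[:,2]<h+2)&(c[:,2]>h-70)&(np.hypot(c[:,0]-T[0],c[:,1]-T[1])<48);q=c[m]
    if m.sum()>20: print('body',m.sum(),rect(q),q[:,2].min()-h)
E
```

```text
[ 419.36277414 -328.91115319  189.37621174] [-1.41805465e-04  8.08008021e-01  5.89171466e-01  3.96663855e-05] 8.95 [-8.78027543e-01  2.63813634e-04  1.88307851e+00  1.01884794e-04
  1.25852841e+00 -5.67328653e-01] 57.31781943882313
wrist
block_floor [ 428. -197.   44.] [244.  67.] 0.65
lid_mark [ 451. -321.  199.] [332. 236.] 0.64
block 8069 (array([ 425.9, -196.4]), array([98.3, 98.8]), 16.7) 64.63371815525574
floor 4783 (array([ 425.8, -195.5]), array([61.9, 60.1]), 16.7) 44.844909074879524
shoulder 1090 (array([ 418.1, -312. ]), array([58.1, 25.1]), 4.0) -0.29559916672945974
body 2161 (array([ 418.1, -312. ]), array([58.1, 25.1]), 4.0) -60.38955407966347
side
block_floor [ 425. -196.   44.] [330. 155.] 0.97
lid_mark [ 446. -324.  198.] [330.  80.] 0.59
lid_mark [489. 236.  36.] [282. 294.] 0.59
jar [ 420. -329.  113.] [338. 104.] 0.71
jar [ 420. -327.  196.] [340.  81.] 0.25
block 650 (array([ 425.6, -194.4]), array([ 98.8, 107.3]), 16.6) 65.59896036852263
floor 277 (array([ 426. , -205.2]), array([59.5, 52.2]), 18.3) 45.996597195461845
shoulder 90 (array([ 418.7, -311.7]), array([36.8, 61.4]), -3.5) -0.016859749883934683
body 394 (array([ 418.8, -322.6]), array([59.2, 57.5]), 2.7) -63.881711383401836
scene
block_floor [ 427. -193.   46.] [288. 268.] 0.73
block_floor [ 444. -325.  194.] [337. 240.] 0.58
block_floor [ 424. -197.    5.] [287. 284.] 0.41
lid_mark [485. 232.  33.] [233. 191.] 0.95
lid_mark [ 449. -323.  194.] [339. 239.] 0.93
jar [ 420. -329.  112.] [324. 281.] 0.85
block 722 (array([ 424.5, -196.2]), array([100.4, 100. ]), 16.5) 66.15130612563905
floor 294 (array([ 431.3, -185.6]), array([47. , 49.4]), 16.2) 46.65169265447662
shoulder 235 (array([ 417.2, -329.2]), array([59.6, 60.8]), 5.1) 0.6118165090204855
body 1232 (array([ 418.3, -329.5]), array([60.3, 60.4]), 3.7) -60.045576309917095
```

View pics/wrist3.png

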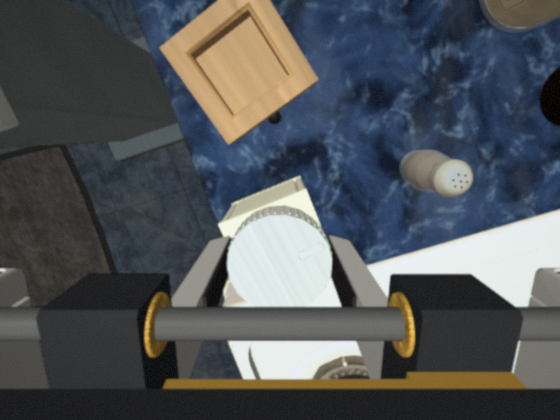

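Block is in the top-left of the wrist view, recess centre (244,67). The lid is in the fingers with its mark bar at (315,250). Block centre is (425.9,-196.2) at yaw 16.65°, and the jar yaw is 4.0°. I align and hover with the bottom about 10 mm above the tray.

Call:
carry_out(motion=[[[20, -5, 0, 0, 0, -0.05], [50, -14, 0, 0, 0, -0.1], [80, -22, 0, 0, 0, -0.16], [105, -28, 10, 0, 0, -0.2], [122, -33, 20, 0, 0, -0.221], [128, -34.2, 30, 0, 0, -0.221], [128, -34.2, 37, 0, 0, -0.221], [128, -34.2, 37, 0, 0, -0.221], [128, -34.2, 37, 0, 0, -0.221], [128, -34.2, 37, 0, 0, -0.221]]])

```text
time: 10.8
tool_pos: [426.2, -198.2, 152.9]
eef_rot: [0.0, 0.739, 0.674, 0.0]
ft_force: [-0.3, 0.3, -3.7]
gripper_width: 57.0
gripper_force: 50.0
```

```bash
python3 - <<'E'
from h import *
o=robot.get_obs(); T=o['tool_pos'];print(T,o['eef_rot'],o['time'],o['joint_positions'],o['ft_force'])
B=[]
for n in ('wrist','side','scene'):
    p=grab(n,n+'4.png'); print(n)
    c,u,v=cloud(p)
    m=(c[:,2]>60)&(c[:,2]<70)&(np.hypot(c[:,0]-427,c[:,1]+197)<80);q=c[m]
    if m.sum()>50: print('block',m.sum(),rect(q))
    h=T[2]-77.5+60
    m=(abs(c[:,2]-h+1)<4)&(np.hypot(c[:,0]-T[0],c[:,1]-T[1])<45);q=c[m]
    if m.sum()>20: print('shoulder',m.sum(),rect(q),np.median(q[:,2])-h)
    m=(c[:,2]<h+2)&(c[:,2]>h-52)&(np.hypot(c[:,0]-T[0],c[:,1]-T[1])<48);q=c[m]
    if m.sum()>20: print('body',m.sum(),rect(q))
a=cv2.imread('pics/scene4.png')[170:330,210:370];b=cv2.imread('pics/side4.png')[60:220,250:410]
cv2.imwrite('pics/c4.png',np.hstack([cv2.resize(i,(400,400),interpolation=2) for i in(a,b)]))
E
```

```text
[ 426.16666372 -198.16406517  152.89584617] [4.06816978e-04 7.38753711e-01 6.73975360e-01 4.81317180e-05] 10.8 [-6.77168500e-01 -1.14695675e-01  2.06381280e+00 -3.19945769e-05
  1.19165676e+00 -5.85514175e-01] [-0.2734584   0.34801025 -3.66447197]
wrist
block 4706 (array([ 425.1, -194.1]), array([98.3, 92.9]), 16.7)
shoulder 1096 (array([ 424.6, -175.4]), array([28.9, 69.1]), -2.8) -0.2879338845040422
body 2032 (array([ 421.2, -182.2]), array([58.4, 25.3]), 16.9)
side
block 456 (array([ 425.1, -192.2]), array([ 99.3, 101.8]), 16.3)
shoulder 88 (array([ 422., -184.]), array([58.6, 38.2]), 16.9) 0.10817098497321354
body 393 (array([ 425.6, -195.3]), array([59.2, 62.2]), 16.6)
scene
block 620 (array([ 425.4, -196.5]), array([102.1,  99.7]), 16.9)
shoulder 177 (array([ 425.8, -198.3]), array([61.5, 60.8]), 14.8) 0.15304658507321278
body 827 (array([ 424.8, -197.6]), array([61.8, 60.7]), 16.6)
```

View pics/c4.png

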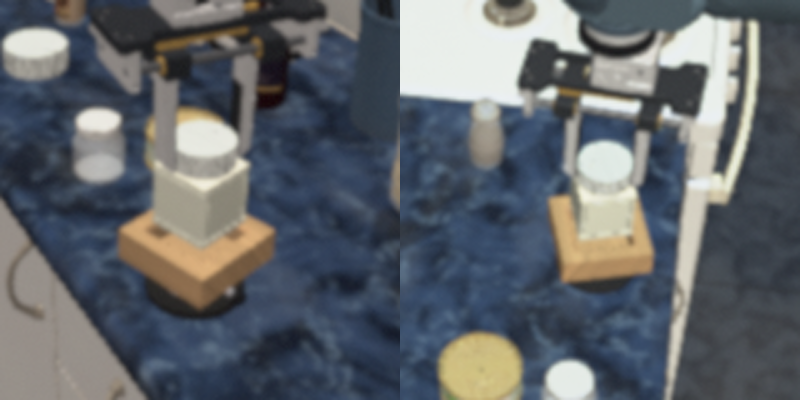

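The jar hovers over the recess at crop (200,200), yaw matching at 16.7°. The correction is about +1.3 mm in y, then a gradual descent.

Call:
carry_out(motion=[[[1.3, 0, 0, 0, 0, 0], [1.3, 0, 4, 0, 0, 0], [1.3, 0, 9, 0, 0, 0], [1.3, 0, 13, 0, 0, 0], [1.3, 0, 17, 0, 0, 0], [1.3, 0, 20, 0, 0, 0], [1.3, 0, 20, 0, 0, 0]]])

```text
time: 11.82
tool_pos: [425.9, -196.2, 132.1]
eef_rot: [-0.0, 0.739, 0.674, -0.0]
ft_force: [-0.1, -0.9, -3.6]
gripper_width: 57.4
gripper_force: 50.0
```

Call:
carry_out(motion=[[[0, 0, 3, 0, 0, 0], [0, 0, 6, 0, 0, 0], [0, 0, 8, 0, 0, 0], [0, 0, 9.5, 0, 0, 0], [0, 0, 10, 0, 0, 0], [0, 0, 10, 0, 0, 0]]])

```text
time: 12.58
tool_pos: [426.2, -196.4, 122.6]
eef_rot: [0.0, 0.739, 0.674, 0.0]
ft_force: [-0.7, -0.4, -3.3]
gripper_width: 57.3
gripper_force: 50.0
```

Call:
carry_out(motion=[[[0, 0, 0.5, 0, 0, 0], [0, 0, 0.8, 0, 0, 0], [0, 0, 0.8, 0, 0, 0], [0, 0, 0.8, 0, 0, 0]]])

```text
time: 13.08
tool_pos: [426.2, -196.5, 122.4]
eef_rot: [0.0, 0.739, 0.674, -0.0]
ft_force: [-3.9, 2.3, 6.5]
gripper_width: 57.6
gripper_force: 50.0
```

Call:
carry_out(motion=[[[0, 0, 0, 0, 0, 0], [0, 0, 0, 0, 0, -0.1], [0, 0, -0.1, 0, 0, -0.22], [0, 0, -0.3, 0, 0, -0.34], [0, 0, -0.4, 0, 0, -0.46], [0, 0, -0.6, 0, 0, -0.58], [0, 0, -0.7, 0, 0, -0.7], [0, 0, -0.9, 0, 0, -0.82], [0, 0, -1, 0, 0, -0.94], [0, 0, -1.2, 0, 0, -1.06], [0, 0, -1.3, 0, 0, -1.15], [0, 0, -1.3, 0, 0, -1.15]]], gripper=-1, grip_force=60)

```text
time: 14.58
tool_pos: [426.8, -196.9, 123.7]
eef_rot: [0.001, 0.254, 0.967, -0.0]
ft_force: [-0.6, -0.0, 3.1]
gripper_width: 56.8
gripper_force: 60.0
```

```bash
python3 - <<'E'
from h import *
o=robot.get_obs(); T=o['tool_pos'];print(T,R.from_quat(np.roll(o['eef_rot'],-1)).as_matrix().round(3)[:,0],o['time'],o['joint_positions'],o['ft_force'],o['moment'])
for n in ('wrist','side','scene'):
    p=grab(n,n+'5.png'); print(n); find(p,['lid_mark','jar','lid'])
    c,u,v=cloud(p)
    m=(c[:,2]>95)&(c[:,2]<107)&(np.hypot(c[:,0]-T[0],c[:,1]-T[1])<45);q=c[m]
    if m.sum()>20: print('shoulder',m.sum(),rect(q),np.median(q[:,2]))
E
```

```text
[ 426.84230526 -196.89171744  123.65321289] [-0.871  0.491 -0.003] 14.575 [-6.74133292e-01 -7.27910181e-02  2.08427017e+00  9.31178208e-05
  1.12753782e+00 -1.73216863e+00] [-0.55481954 -0.01610591  3.12023427] [-0.02044956 -0.06190144  0.01446924]
wrist
lid_mark [ 428. -168.  130.] [326. 242.] 0.58
lid [ 426. -197.  109.] [279. 249.] 0.66
shoulder 1129 (array([ 407.7, -183. ]), array([72.9, 35.8]), -30.3) 104.64276627963002
side
lid_mark [486. 237.  33.] [283. 295.] 0.7
lid_mark [ 428. -168.  136.] [329. 139.] 0.69
lid_mark [630. 238.   4.] [223. 292.] 0.19
jar [ 427. -198.   47.] [329. 154.] 0.6
jar [ 574. -345.   -2.] [285. 124.] 0.52
jar [443. 405.   2.] [291. 375.] 0.24
lid [ 431. -198.  110.] [329. 138.] 0.83
lid [475. 271.   8.] [286. 314.] 0.68
shoulder 97 (array([ 424.9, -191.3]), array([57.8, 60.9]), 18.6) 103.10312357265241
scene
lid_mark [ 426. -167.  128.] [283. 232.] 0.65
lid_mark [485. 232.  33.] [233. 191.] 0.61
jar [ 426. -202.   47.] [290. 270.] 0.68
lid [472. 273.   2.] [224. 195.] 0.94
lid [ 428. -197.  112.] [291. 245.] 0.79
lid [ 426. -199.    6.] [289. 284.] 0.6
shoulder 239 (array([ 424.8, -196.7]), array([61.4, 60.1]), 20.8) 103.18978722030232
```

View pics/wrist5.png

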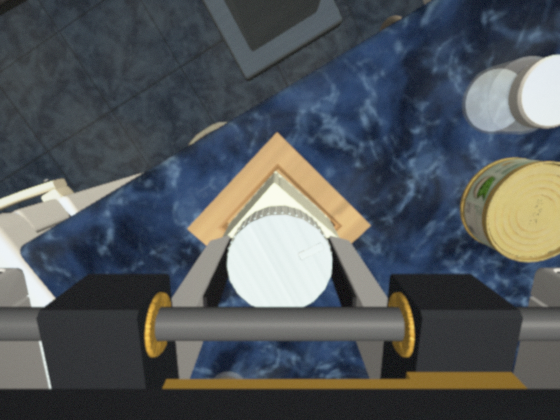

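The bar at (315,250) kept its place relative to the fingers, so there was no slip. The lid is at about 1.15–1.2 rad relative to the jar, and the twist moment is near zero, so the threads should be free. I test with a gentle lift.

Call:
carry_out(motion=[[[0, 0, -1, 0, 0, 0], [0, 0, -2, 0, 0, 0], [0, 0, -3, 0, 0, 0], [0, 0, -3, 0, 0, 0]]])

```text
time: 15.68
tool_pos: [425.6, -196.0, 125.4]
eef_rot: [-0.001, 0.253, 0.967, 0.0]
ft_force: [-0.4, -0.9, -0.4]
gripper_width: 57.2
gripper_force: 60.0
```

Call:
carry_out(motion=[[[0, 0, -3, 0, 0, 0], [0, 0, -7, 0, 0, 0], [0, 0, -12, 0, 0, 0], [0, 0, -18, 0, 0, 0], [0, 0, -24, 0, 0, 0], [0, 0, -30, 0, 0, 0], [0, 0, -35, 0, 0, 0], [0, 0, -37, 0, 0, 0], [0, 0, -37, 0, 0, 0], [0, 0, -37, 0, 0, 0]]])

```text
time: 16.92
tool_pos: [425.9, -196.2, 162.7]
eef_rot: [-0.0, 0.253, 0.967, 0.0]
ft_force: [-1.0, 0.8, -0.6]
gripper_width: 57.6
gripper_force: 60.0
```

```bash
python3 - <<'E'
from h import *
o=robot.get_obs(); T=o['tool_pos'];print(T,o['time'],o['ft_force'])
for n in ('wrist','side','scene'):
    p=grab(n,n+'6.png'); print(n); find(p,['lid','jar_rim','jar'])
    c,u,v=cloud(p)
    near=np.hypot(c[:,0]-T[0],c[:,1]-T[1])
    for lo,hi in((99,108),(164,176)):
        m=(c[:,2]>lo)&(c[:,2]<hi)&(near<(45 if lo<120 else 24));q=c[m]
        if m.sum()>20: print(lo,m.sum(),rect(q),np.median(q[:,2]))
a=cv2.imread('pics/scene6.png')[170:330,210:370];b=cv2.imread('pics/side6.png')[60:220,250:410]
cv2.imwrite('pics/c6.png',np.hstack([cv2.resize(i,(400,400),interpolation=2) for i in(a,b)]))
E
```

```text
[ 425.91562625 -196.17452748  162.6974214 ] 16.925 [-0.97370299  0.79038524 -0.60545951]
wrist
jar [ 430. -196.   47.] [281. 214.] 0.91
jar [ 432. -167.  172.] [332. 249.] 0.37
99 1420 (array([ 426. , -196.7]), array([58.4, 58.1]), 19.1) 104.88758648331316
164 5626 (array([ 425.9, -196.2]), array([47.8, 47.6]), -19.6) 170.98398673704804
side
lid [474. 268.   4.] [286. 314.] 0.71
lid [ 428. -196.  149.] [331. 128.] 0.59
jar_rim [ 425. -197.  131.] [331. 133.] 0.94
jar [ 425. -198.   47.] [330. 154.] 0.77
99 163 (array([ 425.1, -190.1]), array([61.1, 59.7]), 13.6) 104.81089853985793
164 134 (array([ 418.1, -195.8]), array([31., 46.]), 0.8) 172.00799710807297
scene
lid [ 425. -194.  150.] [290. 229.] 0.88
lid [475. 275.   0.] [225. 195.] 0.58
lid [435.  18.  -1.] [249. 238.] 0.55
jar_rim [ 428. -195.  130.] [291. 237.] 0.87
jar [ 425. -198.   46.] [289. 270.] 0.75
99 279 (array([ 425.7, -197.1]), array([60.4, 60.5]), 18.7) 106.1603548596866
164 98 (array([ 425.9, -195.7]), array([37.2, 46. ]), -35.9) 172.90963688946923
```

View pics/c6.png

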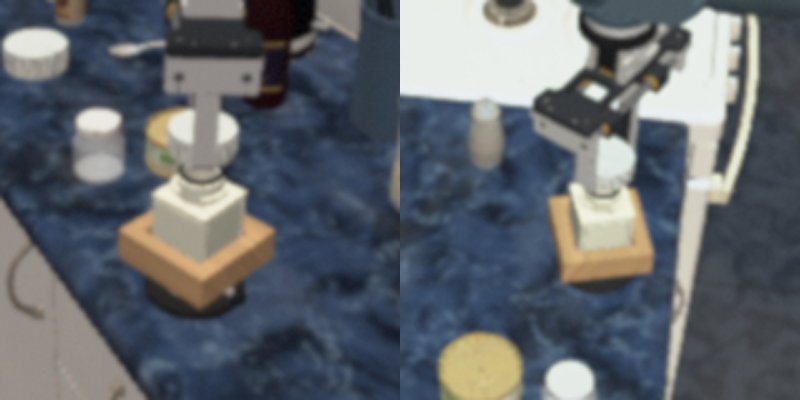

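The lid is off. Its top is at 171 mm, so its lower edge is about 21 mm above the rim. The shoulder at 104.9 mm shows the jar is home in the grip.

```bash
python3 -c "
from plant import robot
print(robot.sign_off())"
```

```text
the job is handed in; nothing more can be done
None
```

The job is handed in: the jar stands fully home in the grip, and the unscrewed lid is held level about 2 cm above its mouth.

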